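# Run the seal-paste mixer on its third notch

### The arm

A 6-joint arm with a two-finger parallel gripper is mounted at the origin on the work surface. World frame = base frame: x ahead of the robot, y to its left, z up, the work surface at z = 0. Lengths are in m, angles in rad, forces in N, time in s.
With the tool pointing down it reaches from about 0.275 to 0.75 m from the base axis. Payload 10.2 kg.
Tool frame: the origin (TCP) lies midway between the tips of the shut fingers; the grasp point (between the pads) lies 19 mm behind it (env.hold_point_z is the distance from the TCP to the grasp point, in m); x points along the fingers, z is the direction in which the jaws open and shut, and the axes are right-handed (so a half turn about x gives the same grasp; the last joint's range is limited). The gripper opens to 85 mm and grips with 20 to 120 N. Pads are 22 mm wide; open, the fingers measure 114 mm over their backs; the gripper's body (76 mm by 85 mm) begins 54 mm behind the grasp point. The pads swing forward as they close: fully open they stand 13 mm farther back than shut.
Start: joints at [0.942, 0.313, 1.498, -0, 1.331, -0.223], TCP at [0.207, 0.482, 0.231] pointing down, gripper open.
Joint ranges: [-2.94, 2.94], [-0.97, 2.17], [0.19, 2.56], [-1.23, 4.37], [0.02, 3.11], [-2.88, 2.88]. Speed limits (rad/s): [2.39, 2.39, 3.01, 3.14, 3.14, 3.14].

### API

Orientations are given as a unit quaternion [x, y, z, w].
In Python, from bench import env, kinematics, monitor, eyes, job gives the robot as it stands. The module is installed in compiled form; this text tells all that it offers. Calls block until the motion is done:
- env.reach(position, orientation): joint-space move of the TCP to a pose.
- env.movel(position, velocity=0.15, frame=None, guard=None): straight line of the TCP; frame=None keeps the orientation; velocity is the mean speed in m/s. With guard (N) it stops when the force on the tool has changed by that much, and returns True; else False.
- env.set_joints(angles): joint-space move.
- env.release() and env.close_gripper(effort=None): open the fingers fully, or close them until they stop; effort is the grip in N (None keeps the last).
- env.hold(seconds).
- kinematics.ik(position, orientation): joint angles nearest the present ones, or None.
- monitor.sense(): the state.
- eyes.grab_frame(name): name is "side" or "top" or "wrist"; returns a dict with "frame" (480x640x3 uint8, red, green, blue), "mtx" (3x3 intrinsics, pixels), "view" (4x4, takes a point from world to camera coordinates). Camera axes: x right, y down, z forward; pixel columns grow to the right and rows downward; lengths in m; the calibration is good to about 2 mm. A picture is of the moment at which its call begins. There is no depth.
A pose or a line that the arm cannot do raises env.MotionError and nothing moves.
- job.hand_in(): hands the job in, once; it reports no verdict.
The state is a dict: "clock": time; "joints": joint angles; "qvel": joint speeds; "joint_efforts": joint torques, N m; "position": TCP position; "ee_rot": TCP orientation; "contact_force": force on the tool from outside, world axes, zero at the start; "ft_torque": the same for the moment, N m; "finger_gap": opening from 0.0 (shut) to 1.0 (fully open).
Only numpy, scipy, OpenCV 4.12 (cv2) and the standard library are available. Lean on these libraries where they do the work, as an engineer would, in place of code of your own. Each camera call takes 0.05 s, during which the arm holds its last target. There are 200 camera calls.

### The job

Gently set the squat red lidded seal-paste jar upright and centred on the round sprung pan of the mixer, without bottoming the pan, and let go of it. Then press the lever of the mixer's spring-return dial down past the first two notches to the third with the fingertips and hold it there: the mixer runs only while held, so finish still holding the lever at the third notch, not past it. Leave the brush holder, the stand of seals and the steel box alone.

Things in the scene. Friction and masses are not known exactly. Their poses are not given: they have to be found in the camera images.
- jar_mid (a point): centre (half-way up) of the squat lidded red glazed jar: round, 56 mm across, 56 mm tall, upright; its straight side runs from 5 to 37 mm above its foot, lid with a 12 mm wide button on top. About 0.28 to 0.44 kg. It stands on the lowest tier of the shelf; the brush holder stands on the same tier, on either side of it
- shelf: fixed stepped bamboo shelf with three tiers rising away from the robot, 370 mm deep (its x) by 380 mm wide (its y); origin at the centre of its underside on the table. Tier tops are 30, 75 and 120 mm above the table; the lowest spans x -185 to -45 mm, the middle -45 to 75 mm, the top 75 to 185 mm in its frame
- brush_holder: bystander: upright open round cup of hard dark silicone, 62 mm across, 100 mm tall, on the lowest tier at least 150 mm from the jar; origin at the centre of its underside
- seal_stand: bystander: wooden stand 40 x 150 mm with five slim jade-coloured seals in a row, 70 mm tall over all, on the right-hand (-y) half of the middle tier; origin at the centre of its underside
- box_lid (a joint): bystander: hinged lid of the stainless steel box (80 x 130 mm, 40 mm tall plus lid and knob) fixed on the middle tier; 0 = shut (rad)
- mixer: fixed mixer with a white housing 160 mm (its x) by 240 mm (its y), top 90 mm above the table; origin on the table under its centre. The pan is on top at its +y end (60 mm from the centre); the dial is on the upright side face at its -y end
- pan_top (a point): centre of the upper face of the round flat steel pan, 90 mm across, with a thin engraved circle of 60 mm for the jar to stand in; empty it is 105 mm above the table. The jar's axis should stand within 10 mm of this point
- pan (a joint): how far the pan has sunk on its spring (m): 0 empty, 0.003 to 0.0055 with the jar's weight on it, bottoms at 0.014; stiffness 700 N/m, plus 0.6 N before it starts to sink. Beyond 0.0125 counts as bottomed
- dial_axis (a point): fixed point on the dial's level axis, on the housing's -y side face, 70 mm above the table. The axis runs along the mixer's y
- lever_bar (a point): middle of the black bar that is pressed: a round bar 20 mm in diameter, 45 mm long along the mixer's y, at the end of the dial's lever, 75 mm from the dial's axis and 35 mm out (mixer -y) from point dial_axis. At rest the lever points to the mixer's -x and 0.55 rad upward; the bar moves down on an arc of 75 mm radius, in the mixer's x-z plane
- dial (a joint): dial angle (rad): 0 at rest, grows as the lever is pressed down; the lever's angle above level is 0.55 minus this. Detents (felt as dips in the force) at 0.35, 0.70 and 1.05, the third marked by the largest of three studs on the side face; it can overtravel to a stop at 1.25. The spring always turns it back to 0 when let go; pressing takes about 4 to 12 N at the bar. Third notch: 1.05 plus or minus 0.10
There are look-alikes about, which are no part of the job. Of the things shaped like the part that bears jar_mid, the red one is meant.

How it is judged:
On the way, in this order (a step that is already met when the one before it is completed fails the run):
1. the jar stands upright, centred on the pan and let go (horizontal distance between jar_mid and pan_top below 0.01 m and angle between jar_mid's own z axis and vertical below 0.1 rad and value of joint pan above 0.002 m and contact force between jar and the fingers below 0.1 N), for 0.3 s.
2. the dial is pressed to its third notch with the fingertips and held there a second (value of joint dial between 0.95 and 1.15 rad and contact force between the fingers and dial above 1 N), for 1 s.
At the end, for the whole second after the job is handed in: Fingers press the lever (over 1 N), holding the dial at 1.05 ± 0.10 rad; jar at rest on the pan, upright (0.1 rad), within 10 mm of its centre, pan sunk over 2 mm, untouched by the robot; brush holder and seal stand within 20 mm of their starts, box lid under 0.15 rad (all of step 1 and all of step 2 and contact force between jar and pan above 1.5 N and contact force between jar and the arm below 0.1 N and contact force between jar and dial below 0.1 N and linear speed of jar below 0.02 m/s and distance of each of brush_holder, seal_stand from where it was at the start of the episode below 0.02 m and value of joint box_lid below 0.15 rad); the arm keeps its last pose, push and grip.
It fails at once if the pan is driven to its bottom stop (sunk more than 12.5 mm) (value of joint pan above 0.0125 m).
It fails at once if the jar is tipped by more than 0.6 rad (angle between jar_mid's own z axis and vertical above 0.6 rad).
It fails at once if the brush holder or the seal stand is shifted by more than 20 mm (distance of any of brush_holder, seal_stand from where it was at the start of the episode above 0.02 m).
It fails at once if the steel box's lid is opened (more than 0.15 rad) (value of joint box_lid above 0.15 rad).
It also fails if it takes over 54 s, if anything falls off the work surface, if the arm or the gripper's body presses on something with over 40 N, if the wrist force passes 120 N, or if a joint passes its speed limit or range.

## Working session

There is one attempt and no reset: what is moved stays moved. The work goes in short steps, each a Python script; the robot and the scene stay as the last script left them, time stands still between calls to the robot, and variables do not carry over. Pictures are saved under pics/ and viewed, about 8 in all and at most 12, crops included, and the job is handed in when it is done.

```bash
mkdir -p pics
python3 - <<'E'
from bench import env, kinematics, monitor, eyes, job
import cv2,pickle
d={}
for n in ("side","top"):
    f=eyes.grab_frame(n); d[n]=f; cv2.imwrite(f"pics/{n}0.png",f["frame"][:,:,::-1]); print(n,f["mtx"].round(1).tolist(),f["view"].round(3).tolist())
pickle.dump(d,open("f0.pkl","wb"))
s=monitor.sense();print(s["clock"],s["position"],s["ee_rot"],env.hold_point_z)
E
```

```text
side [[586.1, 0.0, 319.0], [0.0, 586.1, 239.8], [0.0, 0.0, 1.0]] [[0.965, -0.264, 0.008, -0.444], [-0.178, -0.674, -0.717, 0.166], [0.195, 0.69, -0.697, 1.31], [0.0, 0.0, 0.0, 1.0]]
top [[603.0, 0.0, 313.3], [0.0, 603.0, 248.3], [0.0, 0.0, 1.0]] [[0.019, -1.0, 0.007, 0.001], [-0.994, -0.02, -0.11, 0.493], [0.11, -0.005, -0.994, 1.531], [0.0, 0.0, 0.0, 1.0]]
0.1 [0.2071166  0.48218172 0.23079955] [-0.38912889  0.5908724   0.3888567   0.59011777] 0.0187
```

View pics/side0.png

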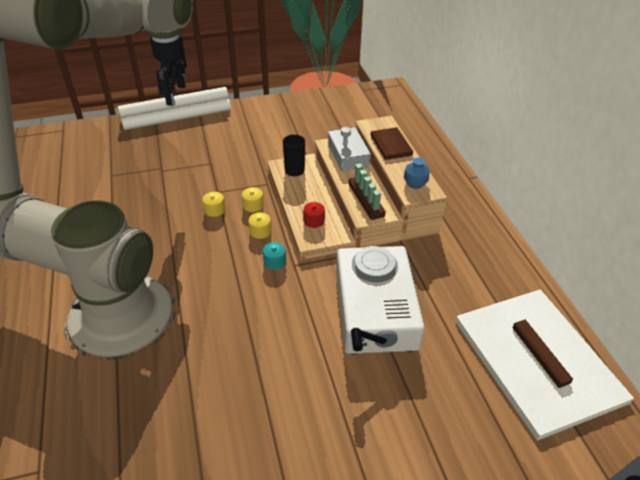

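View pics/top0.png

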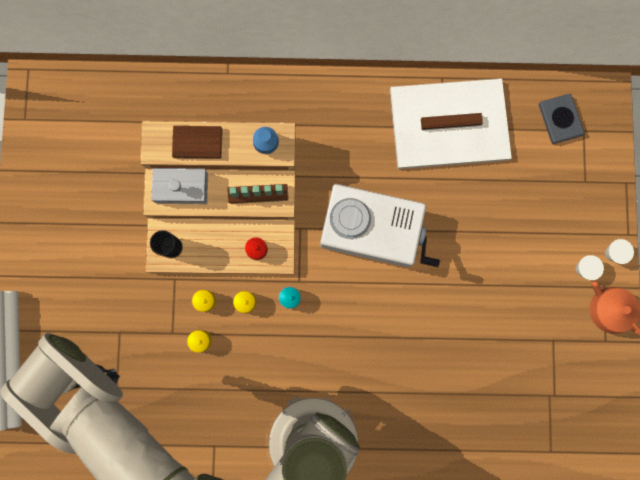

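```bash
cat > h.py <<'E'
import numpy as np, cv2
def ray(f,u,v):
    V=np.array(f["view"]);R=V[:3,:3];c=-R.T@V[:3,3]
    d=R.T@np.linalg.solve(f["mtx"],[u,v,1.]);return c,d/np.linalg.norm(d)
def cast(f,u,v,z):
    c,d=ray(f,u,v);return c+d*(z-c[2])/d[2]
def proj(f,p):
    q=f["mtx"]@(f["view"][:3,:3]@np.asarray(p)+f["view"][:3,3]);return q[:2]/q[2]
def tri(f1,p1,f2,p2):
    c1,d1=ray(f1,*p1);c2,d2=ray(f2,*p2)
    t=np.linalg.lstsq(np.c_[d1,-d2],c2-c1,rcond=None)[0]
    a,b=c1+t[0]*d1,c2+t[1]*d2;return (a+b)/2,np.linalg.norm(a-b)
def hsv(f): return cv2.cvtColor(f["frame"],cv2.COLOR_RGB2HSV)
def blobs(m,amin=30):
    cs,_=cv2.findContours(m.astype(np.uint8),cv2.RETR_EXTERNAL,cv2.CHAIN_APPROX_NONE)
    return sorted([c for c in cs if cv2.contourArea(c)>amin],key=cv2.contourArea,reverse=True)
E
python3 - <<'E'
import pickle,cv2,numpy as np
from h import *
d=pickle.load(open("f0.pkl","rb"))
T,S=d["top"],d["side"]
for n,f,roi in (("top",T,(220,230,290,270)),("side",S,(290,190,340,240))):
    H=hsv(f);m=((H[...,0]<6)|(H[...,0]>172))&(H[...,1]>170)
    k=np.zeros_like(m);x0,y0,x1,y1=roi;k[y0:y1,x0:x1]=1
    c=blobs(m&k)[0];(x,y),r=cv2.minEnclosingCircle(c);M=cv2.moments(c)
    cen=(M['m10']/M['m00'],M['m01']/M['m00']);print(n,"jar",(x,y,r),cen,cv2.boundingRect(c),[cast(f,x,y,z).round(4) for z in (.058,.067)],cast(f,*cen,.06).round(4))
    d[n+"j"]=cen
print("jar tri",tri(T,d["topj"],S,d["sidej"]))
# housing top
H=hsv(T);m=(H[...,1]<50)&(H[...,2]>150);k=np.zeros_like(m);k[175:275,310:432]=1
m=cv2.morphologyEx((m&k).astype(np.uint8),cv2.MORPH_CLOSE,np.ones((9,9)))
c=blobs(m)[0];r=cv2.minAreaRect(c);print("housing",r,[cast(T,*p,.09).round(4) for p in cv2.boxPoints(r)],cast(T,*r[0],.09))
# black lever
for n,f,roi in (("top",T,(415,225,445,275)),("side",S,(345,320,400,355))):
    H=hsv(f);x0,y0,x1,y1=roi;m=H[...,2]<45;k=np.zeros_like(m);k[y0:y1,x0:x1]=1
    for c in blobs(m&k,10): print(n,"black",cv2.boundingRect(c),cv2.minAreaRect(c))
a=cv2.resize(T["frame"][165:285,305:445],None,fx=4,fy=4,interpolation=cv2.INTER_CUBIC)
b=cv2.resize(S["frame"][240:360,325:430],None,fx=4,fy=4,interpolation=cv2.INTER_CUBIC)
cv2.imwrite("pics/crop1.png",cv2.resize(np.hstack([a,b]),None,fx=.8,fy=.8)[:,:,::-1])
E
```

```text
top jar (255.7244873046875, 248.11224365234375, 10.986492156982422) (255.6565349544073, 248.06129685916918) (245, 238, 22, 21) [array([0.4865, 0.1567, 0.058 ]), array([0.4855, 0.1558, 0.067 ])] [0.4864 0.1566 0.06  ]
side jar (313.8333435058594, 214.5, 12.527840614318848) (313.54280964256026, 214.44638403990024) (304, 202, 20, 26) [array([0.4869, 0.15  , 0.058 ]), array([0.4842, 0.1402, 0.067 ])] [0.4856 0.1482 0.06  ]
jar tri (array([0.4876715 , 0.15734701, 0.05159443]), np.float64(0.0007715558626871249))
housing ((372.90643310546875, 223.9143524169922), (95.62469482421875, 62.302364349365234), 12.724355697631836) [array([ 0.4969, -0.0038,  0.09  ]), array([ 0.6511, -0.0355,  0.09  ]), array([ 0.6023, -0.2698,  0.09  ]), array([ 0.449 , -0.2355,  0.09  ])] [ 0.54936493 -0.13622068  0.09      ]
top black (421, 238, 18, 28) ((430.3861083984375, 251.6386260986328), (17.413150787353516, 26.069976806640625), 5.710593223571777)
side black (352, 329, 35, 22) ((369.0, 339.5), (21.0, 34.0), 90.0)
```

View pics/crop1.png

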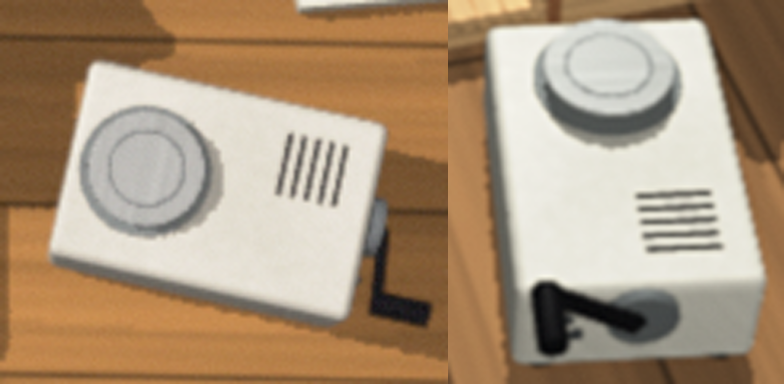

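```bash
cat >> h.py <<'E'
from scipy.spatial.transform import Rotation as Rn
def down(yaw):
    """tool pointing down, jaws opening along horizontal direction yaw"""
    x=np.array([0,0,-1.]);z=np.array([np.cos(yaw),np.sin(yaw),0]);y=np.cross(z,x)
    return Rn.from_matrix(np.c_[x,y,z]).as_quat()
E
python3 - <<'E'
from bench import env, kinematics, monitor, eyes
from h import *
import pickle
d=pickle.load(open("f0.pkl","rb"));T=d["top"]
pan0=cast(T,350.8,217.6,.105);print("pan",pan0,"bar",cast(T,430,261.9,.109))
print("start jaw",Rn.from_quat(monitor.sense()["ee_rot"]).as_matrix()[:,2])
for p in ((.487,.157,.25),(pan0[0],pan0[1],.3)):
  for y in (0,1.57,-1.57,3.14,.8,-.8): print(p,y,None if kinematics.ik(p,down(y)) is None else kinematics.ik(p,down(y)).round(2))
env.reach(np.array([.487,.157,.27]),down(1.57)); j=eyes.grab_frame("wrist")
print(monitor.sense()["clock"])
env.reach(np.array([pan0[0]-.03,pan0[1],.34]),down(1.57)); p=eyes.grab_frame("wrist")
print(monitor.sense()["clock"],monitor.sense()["position"])
pickle.dump((j,p),open("w.pkl","wb"))
cv2.imwrite("pics/w1.png",cv2.resize(np.hstack([j["frame"],p["frame"]]),(800,300))[:,:,::-1])
E
```

```text
pan [ 0.56172209 -0.07993428  0.105     ] bar [ 0.45540211 -0.27462449  0.109     ]
start jaw [ 0.39473786  0.91879313 -0.00110298]
(0.487, 0.157, 0.25) 0 [ 0.08  0.27  1.51 -0.    1.37  0.08]
(0.487, 0.157, 0.25) 1.57 [ 0.08  0.27  1.51 -0.    1.37 -1.49]
(0.487, 0.157, 0.25) -1.57 [ 0.08  0.27  1.51 -0.    1.37  1.65]
(0.487, 0.157, 0.25) 3.14 None
(0.487, 0.157, 0.25) 0.8 [ 0.08  0.27  1.51 -0.    1.37 -0.72]
(0.487, 0.157, 0.25) -0.8 [ 0.08  0.27  1.51 -0.    1.37  0.88]
(np.float64(0.5617220851781991), np.float64(-0.07993428068953316), 0.3) 0 [-0.35  0.37  1.24 -0.    1.53 -0.35]
(np.float64(0.5617220851781991), np.float64(-0.07993428068953316), 0.3) 1.57 [-0.35  0.37  1.24 -0.    1.53 -1.92]
(np.float64(0.5617220851781991), np.float64(-0.07993428068953316), 0.3) -1.57 [-0.35  0.37  1.24 -0.    1.53  1.22]
(np.float64(0.5617220851781991), np.float64(-0.07993428068953316), 0.3) 3.14 [-0.35  0.37  1.24  0.    1.53  2.8 ]
(np.float64(0.5617220851781991), np.float64(-0.07993428068953316), 0.3) 0.8 [-0.35  0.37  1.24 -0.    1.53 -1.15]
(np.float64(0.5617220851781991), np.float64(-0.07993428068953316), 0.3) -0.8 [-0.35  0.37  1.24 -0.    1.53  0.45]
1.7333
2.7667 [ 0.53169505 -0.078483    0.33968759]
```

View pics/w1.png

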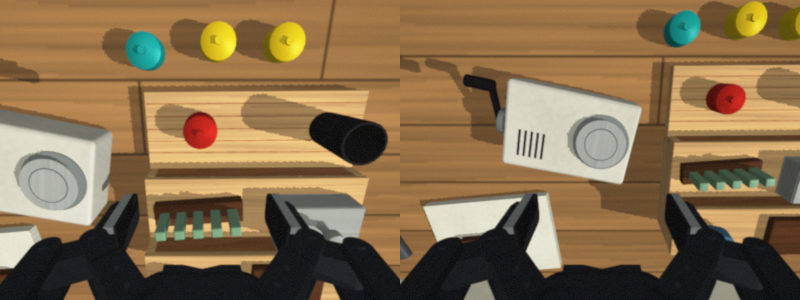

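Run:
```python
from h import *
import pickle
d=pickle.load(open("f0.pkl","rb"));T=d["top"];S=d["side"]
j,p=pickle.load(open("w.pkl","rb"))
for n,f in (("near",j),("far",p)):
    H=hsv(f);m=((H[...,0]<6)|(H[...,0]>172))&(H[...,1]>170)
    c=blobs(m)[0];(x,y),r=cv2.minEnclosingCircle(c)
    print(n,(x,y,r),cast(f,x,y,.06).round(4),"tri top",tri(f,(x,y),T,(255.7,248.1)))
C=lambda f:np.array(f["view"])[:3,:3].T@-np.array(f["view"])[:3,3]
print("cam",C(j),C(p))
# button: brightness? project predicted jar outline
# pan: circles
for n,f,r0 in (("j",j,(30,75)),("p",p,(30,75)),("t",T,(12,24))):
    g=cv2.cvtColor(f["frame"],cv2.COLOR_RGB2GRAY)
    u=proj(f,[.5617,-.0799,.105]);x0,y0=(u-r0[1]).astype(int);w=2*r0[1]
    x0=max(x0,0);y0=max(y0,0);q=f["frame"][y0:y0+w,x0:x0+w]
    s=4;g=cv2.cvtColor(cv2.resize(q,None,fx=s,fy=s,interpolation=cv2.INTER_CUBIC),cv2.COLOR_RGB2GRAY)
    e=cv2.Canny(g,30,80)
    cs,_=cv2.findContours(e,cv2.RETR_LIST,cv2.CHAIN_APPROX_NONE)
    for c in cs:
        if len(c)<150: continue
        (cx,cy),(a,b),ang=cv2.fitEllipse(c)
        if a/max(b,1)<.75 or b/s>2*r0[1]: continue
        P=((cx+.5)/s-.5+x0,(cy+.5)/s-.5+y0);L=np.linalg.norm(C(f)-[.56,-.08,.105]);print(n,len(c),np.round(P,1),"mm dia",round(b/s*L/f["mtx"][0][0]*1e3,1),cast(f,*P,.105).round(4))
# housing yaw & centre from p
H=hsv(p);m=(H[...,1]<45)&(H[...,2]>160);k=np.zeros_like(m);k[110:300,150:395]=1
m=cv2.morphologyEx((m&k).astype(np.uint8),cv2.MORPH_CLOSE,np.ones((15,15)))
c=blobs(m)[0];r=cv2.minAreaRect(c);bx=[cast(p,*q,.09).round(4) for q in cv2.boxPoints(r)];print("housing",bx,np.mean(bx,0))
# bar in p : dark blob
H=hsv(p);m=(H[...,2]<45);k=np.zeros_like(m);k[100:220,80:175]=1
for c in blobs(m&k,20): print("bar",cv2.boundingRect(c),cv2.minAreaRect(c),c[c[:,0,0].argmin()])
cv2.imwrite("pics/x.png",cv2.resize(p["frame"][100:300,90:400],None,fx=2.5,fy=2.5)[:,:,::-1])
```

```text
near (320.1888122558594, 208.3881072998047, 28.69559097290039) [0.4882 0.1545 0.06  ] tri top (array([0.48423951, 0.1547697 , 0.07743153]), np.float64(0.00042957026769957084))
far (521.0, 156.0, 31.04844856262207) [0.4868 0.153  0.06  ] tri top (array([0.48732455, 0.15725931, 0.05216429]), np.float64(0.00038561354076898724))
cam [0.40565459 0.15721905 0.41357774] [ 0.45065509 -0.07926968  0.48333087]
t 347 [350.5 217.2] mm dia 61.8 [ 0.5627 -0.0791  0.105 ]
t 460 [350.3 217.2] mm dia 54.4 [ 0.5627 -0.0788  0.105 ]
t 362 [350.3 217.6] mm dia 91.4 [ 0.5616 -0.0787  0.105 ]
t 565 [350.3 218.4] mm dia 105.2 [ 0.5597 -0.0788  0.105 ]
housing [array([ 0.5993, -0.2881,  0.09  ]), array([ 0.4524, -0.2358,  0.09  ]), array([ 0.4992, -0.009 ,  0.09  ]), array([ 0.6589, -0.034 ,  0.09  ])] [ 0.55245  -0.141725  0.09    ]
bar (102, 120, 58, 66) ((138.47323608398438, 143.70269775390625), (80.71823120117188, 37.075782775878906), 45.56726837158203) [[102 125]]
```

View pics/x.png

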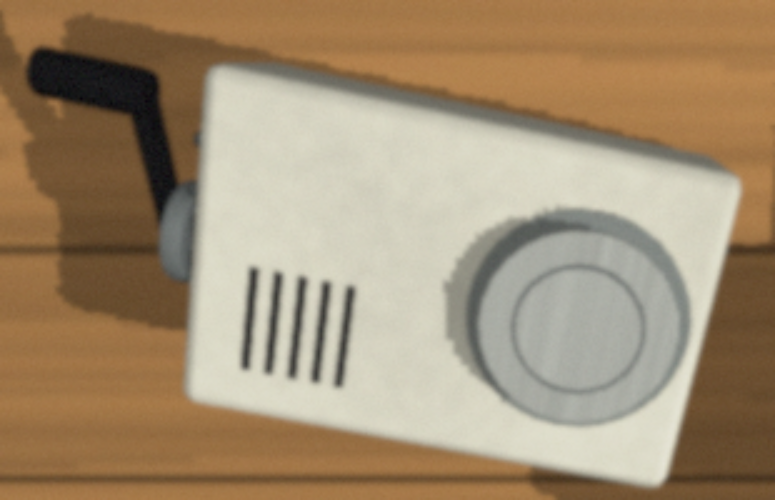

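Run:
```python
from bench import env, kinematics, monitor, eyes
from h import *
import pickle
d=pickle.load(open("f0.pkl","rb"));T=d["top"]
j,p=pickle.load(open("w.pkl","rb"))
pw=(321.6,231.2);bw=(127.2,131.6)
print("pan",cast(p,*pw,.105),tri(p,pw,T,(350.5,217.3)))
print("bar",cast(p,*bw,.109),tri(p,bw,T,(430,261.9)))
q=[cast(p,x/2.5+90,y/2.5+100,.09) for x,y in ((212,65),(741,180),(662,487),(190,400))];print("corners",np.round(q,4),np.mean(q,0))
for a,b in ((0,1),(3,2)): v=q[b]-q[a];print("yaw",np.arctan2(-v[0],v[1]))
# grasp
env.reach(np.array([.487,.156,.15]),down(1.57))
s=monitor.sense();print(s["clock"],s["position"])
print(env.movel(np.array([.487,.156,.033]),velocity=.08,guard=8))
env.close_gripper(effort=40)
s=monitor.sense();print(s["clock"],s["position"],s["contact_force"],s["finger_gap"])
w=eyes.grab_frame("wrist");cv2.imwrite("pics/g.png",w["frame"][:,:,::-1])
```

```text
pan [ 0.56493607 -0.08051049  0.105     ] (array([ 0.56114675, -0.07947391,  0.11589475]), np.float64(0.002216666131524353))
bar [ 0.45817642 -0.27719161  0.109     ] (array([ 0.45650261, -0.27395579,  0.11426596]), np.float64(0.003228282304630694))
corners [[ 0.4529 -0.2358  0.09  ]
 [ 0.5014 -0.0089  0.09  ]
 [ 0.6517 -0.0396  0.09  ]
 [ 0.6052 -0.2668  0.09  ]] [ 0.55282219 -0.13779021  0.09      ]
yaw -0.21025114048240623
yaw -0.20194006761185937
3.9333 [0.48789689 0.15545635 0.15084816]
False
5.9417 [0.48718231 0.15590905 0.03358721] [-1.71421385 -0.56841375  5.42096074] 0.6486078845314588
```

View pics/g.png

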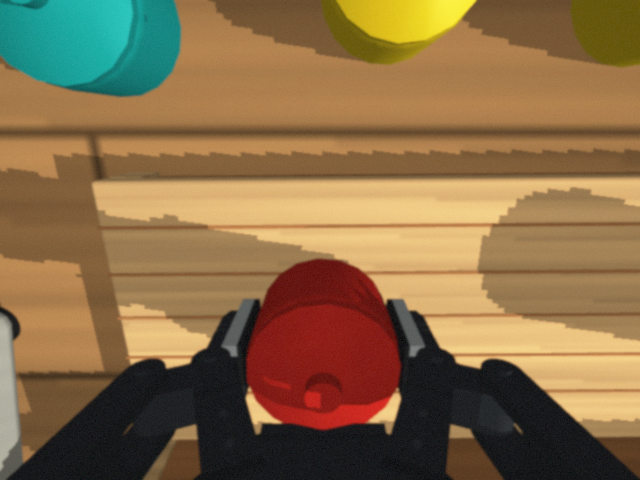

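Run:
```python
from bench import env, kinematics, monitor, eyes
from h import *
P=np.array([.563,-.0795,0])
env.movel(np.array([.487,.156,.21]),velocity=.12)
s=monitor.sense();print(s["clock"],s["contact_force"],s["finger_gap"])
env.movel(P+[0,0,.21],velocity=.12); env.movel(P+[0,0,.12],velocity=.06); env.hold(.3)
s=monitor.sense();print(s["clock"],s["position"],s["contact_force"])
print(env.movel(P+[0,0,.1045],velocity=.01,guard=2.5))
s=monitor.sense();print(s["clock"],s["position"],s["contact_force"])
for n in ("top","side","wrist"):
    f=eyes.grab_frame(n);cv2.imwrite(f"pics/p_{n}.png",f["frame"][:,:,::-1])
    if n=="side": cv2.imwrite("pics/ps.png",cv2.resize(f["frame"][180:380,290:450],None,fx=3,fy=3)[:,:,::-1])
```

```text
7.6167 [-0.2545069   0.00698134 -4.98482259] 0.6453355807381642
11.775 [ 0.56304861 -0.07951487  0.12009563] [-0.2639799   0.36659427 -3.41325633]
True
13.0333 [ 0.56279175 -0.07943929  0.10554514] [ 1.33024154 -1.31601568 -1.1279076 ]
```

View pics/ps.png

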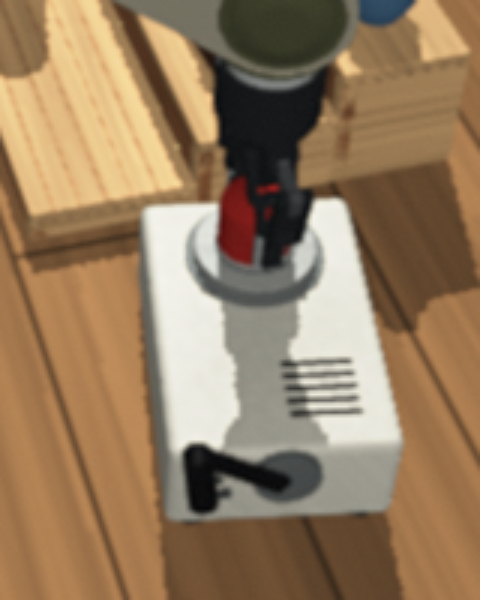

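Run:
```python
from bench import env, kinematics, monitor, eyes
from h import *
import pickle
env.release()
env.movel(np.array([.563,-.0795,.22]),velocity=.08)
env.hold(.3)
env.movel(np.array([.50,-.0795,.32]),velocity=.2)
s=monitor.sense();print(s["clock"])
d={}
for n in ("wrist","side"):
    f=d[n]=eyes.grab_frame(n)
    H=hsv(f);m=((H[...,0]<6)|(H[...,0]>172))&(H[...,1]>170)
    if n=="side": k=np.zeros_like(m);k[200:300,330:420]=1;m&=k
    for c in blobs(m)[:2]:
        M=cv2.moments(c);u=(M['m10']/M['m00'],M['m01']/M['m00']);d[n+"u"]=d.get(n+"u",u);print(n,u,cv2.minEnclosingCircle(c),cv2.boundingRect(c),cast(f,*u,.135))
pickle.dump(d,open("after.pkl","wb"))
f=d["wrist"]
x,y=map(int,d["wristu"]);print(x,y)
a=cv2.resize(f["frame"][max(y-100,0):y+100,max(0,x-130):x+130],(520,400));b=cv2.resize(d["side"]["frame"][200:300,330:400],(280,400))
cv2.imwrite("pics/a.png",np.hstack([a,b])[:,:,::-1])
```

```text
16.2333
wrist (322.8375845216576, 272.8154247840932) ((323.0386962890625, 272.2871398925781), 30.305068969726562) (297, 242, 53, 61) [ 0.56104904 -0.07979879  0.135     ]
side (374.6967780788919, 253.1261668172237) ((374.77362060546875, 253.12188720703125), 14.767169952392578) (363, 239, 25, 29) [ 0.55916572 -0.08777194  0.135     ]
322 272
```

View pics/a.png

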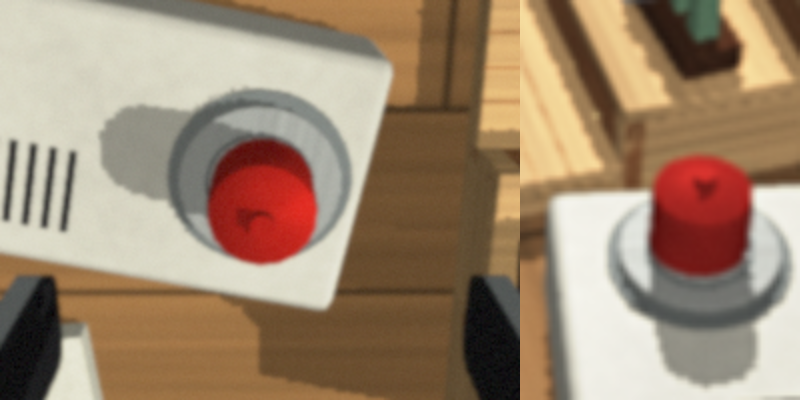

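Run:
```python
from h import *
import pickle
d=pickle.load(open("after.pkl","rb"))
t=np.linspace(0,2*np.pi,60)
def circ(c,r,z): return [np.array([c[0]+r*np.cos(a),c[1]+r*np.sin(a),z]) for a in t]
for n,ring in (("side",(375.3,260.6)),("wrist",None)):
    f=d[n]
    c=cast(f,*ring,.105) if ring else np.array([.563,-.0795,0]);print(n,c)
    z0=.101; pts=[proj(f,q) for z,r in((z0+.0,.024),(z0+.005,.028),(z0+.037,.028)) for q in circ(c,r,z)]
    pts=np.array(pts);print("pred foot+body u",pts[:,0].min(),pts[:,0].max(),"v",pts[:,1].min(),pts[:,1].max())
    H=hsv(f);m=((H[...,0]<6)|(H[...,0]>172))&(H[...,1]>150)
    k=np.zeros_like(m);k[(200 if n=="side" else 225):(300 if n=="side" else 320),(330 if n=="side" else 270):(420 if n=="side" else 380)]=1
    b=blobs(m&k)[0][:,0];print("meas",b.min(0),b.max(0))
    # pan rim pts
    e=np.array([proj(f,q) for q in circ(c,.045,z0)]);print("pan pred",e.min(0),e.max(0))
    x0,y0,x1,y1=(345,225,405,285) if n=="side" else (255,200,390,320)
    cv2.imwrite(f"pics/q_{n}.png",cv2.resize(f["frame"][y0:y1,x0:x1],(600,int(600*(y1-y0)/(x1-x0))),interpolation=cv2.INTER_CUBIC)[:,:,::-1])
```

```text
side [ 0.56473865 -0.08257853  0.105     ]
pred foot+body u 362.60744981549874 389.43680833079077 v 240.98365290263686 269.8390597150373
meas [363 239] [387 268]
pan pred [354.76448254 247.45302705] [395.62724053 277.0028663 ]
wrist [ 0.563  -0.0795  0.    ]
pred foot+body u 295.1925251496288 351.0903903042779 v 239.41771537906632 300.8555077456354
meas [296 242] [349 303]
pan pred [282.18443941 222.75317678] [363.92493416 298.86987524]
```

View pics/q_wrist.png

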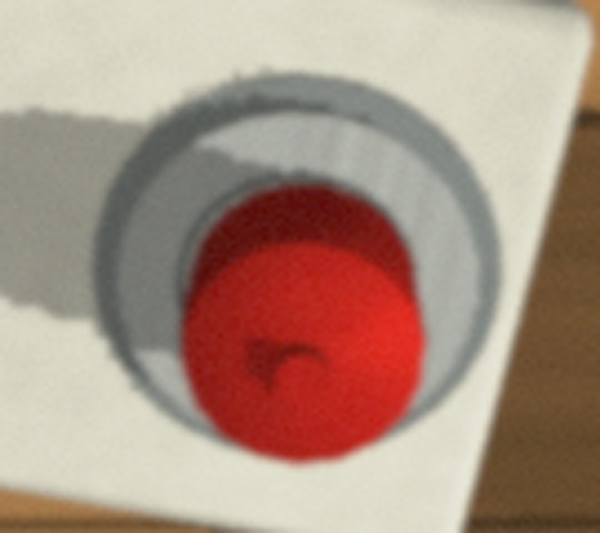

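View pics/q_side.png

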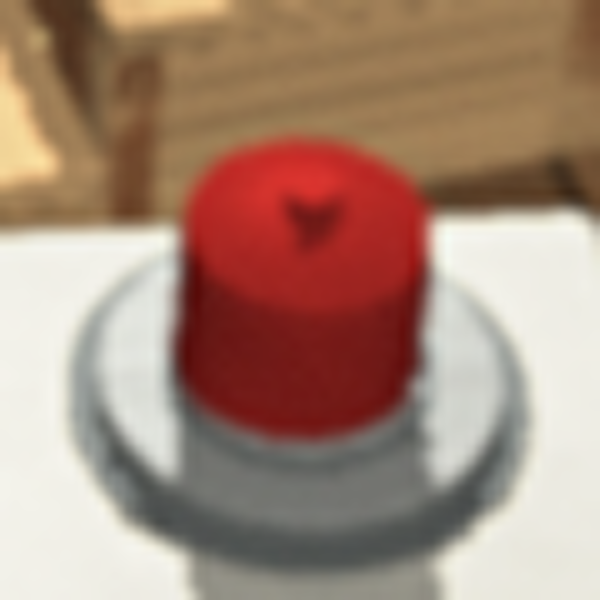

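```bash
cat >> h.py <<'E'
yaw=-.204;MY=np.array([-np.sin(yaw),np.cos(yaw),0]);MX=np.array([np.cos(yaw),np.sin(yaw),0])
PAN=np.array([.563,-.0795,0]);AX=PAN-.18*MY+[0,0,.07]
def press(th,z0=.010):
    a=.55-th;return AX-.037*MY-.075*np.cos(a)*MX+[0,0,.075*np.sin(a)+z0]
E
python3 - <<'E'
from bench import env, kinematics, monitor, eyes
from h import *
q=down(np.pi/2+yaw)
env.close_gripper(effort=60)
p=press(0);print(p,kinematics.ik(press(1.05),q))
env.reach(p+[0,0,.08],q); env.movel(p+[0,0,.02],velocity=.1); env.hold(.2)
s=monitor.sense();print(s["clock"],s["contact_force"])
print(env.movel(p+[0,0,-.008],velocity=.02,guard=1.5))
s=monitor.sense();print(s["clock"],s["position"]-p,s["contact_force"])
f=eyes.grab_frame("side");cv2.imwrite("pics/l.png",cv2.resize(f["frame"][240:360,310:430],(600,600),interpolation=cv2.INTER_CUBIC)[:,:,::-1])
E
```

```text
[ 0.45642491 -0.27904696  0.11920154] [-7.69817718e-01  5.53998984e-01  1.67916426e+00 -4.44089210e-16
  9.08429413e-01 -2.13661404e+00]
18.9917 [-0.01533656  0.95018354 -0.27767239]
True
19.95 [-2.59179844e-04  3.06648502e-05 -3.64432130e-04] [-0.88976555  0.11376782  5.58296312]
```

View pics/l.png

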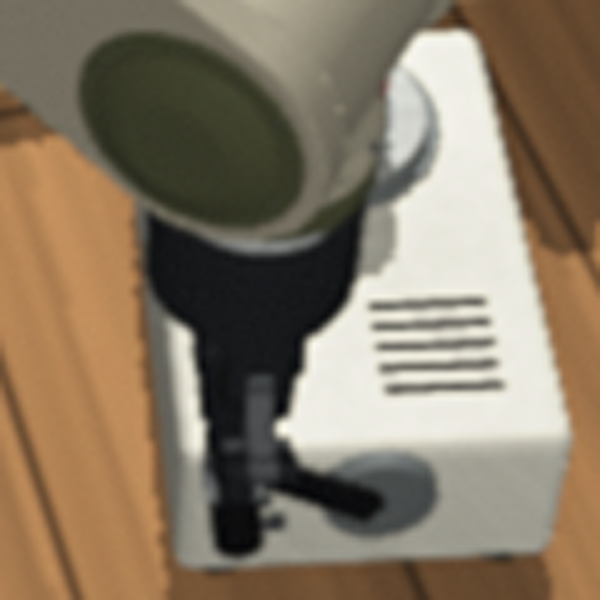

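Run:
```python
from bench import env, kinematics, monitor, eyes
from h import *
for th in list(np.arange(.07,1.0,.07))+[1.02,1.05]:
    env.movel(press(th),velocity=.03)
    s=monitor.sense();F=s["contact_force"];z=s["position"][2]
    print(round(th,2),"th(z)",round(.55-np.arcsin((z-.08)/.075),3),F.round(1),round(s["clock"],2))
env.hold(1.2)
s=monitor.sense();print(s["clock"],s["position"]-press(1.05),s["contact_force"])
f=eyes.grab_frame("side");cv2.imwrite("pics/e.png",cv2.resize(f["frame"][240:360,310:430],(600,600),interpolation=cv2.INTER_CUBIC)[:,:,::-1])
```

```text
0.07 th(z) 0.062 [-3.4  1.4  7.6] 20.31
0.14 th(z) 0.134 [-7.3  1.8 10. ] 20.63
0.21 th(z) 0.209 [-4.7  0.9  5.8] 20.96
0.28 th(z) 0.279 [-3.7 -0.8  4.2] 21.28
0.35 th(z) 0.346 [-4.1 -0.   6.7] 21.61
0.42 th(z) 0.415 [-5.9  0.6  7.9] 21.93
0.49 th(z) 0.485 [-4.9 -0.2  8.1] 22.26
0.56 th(z) 0.557 [-3.5 -0.1  5.9] 22.58
0.63 th(z) 0.627 [-2.3 -0.   4.9] 22.91
0.7 th(z) 0.696 [-3.5 -1.6  5.9] 23.23
0.77 th(z) 0.764 [-4.1  0.1  7.7] 23.56
0.84 th(z) 0.835 [-4.1 -0.4  8.1] 23.88
0.91 th(z) 0.906 [-4.4  0.   6.1] 24.21
0.98 th(z) 0.977 [-3.7 -1.   4.8] 24.53
1.02 th(z) 1.015 [-3.8  0.2  6.5] 24.78
1.05 th(z) 1.044 [-2.5  0.6  7.1] 25.03
26.2333 [ 8.44173020e-05 -7.86042214e-05  4.63024938e-04] [-4.12095218  0.30478583  6.67145557]
```

View pics/e.png

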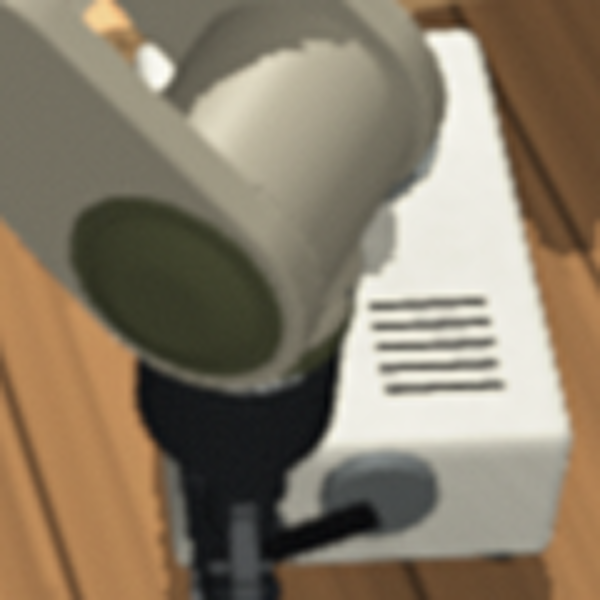

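Run:
```python
from bench import env, monitor, eyes, job
from h import *
f=eyes.grab_frame("top")
H=hsv(f);m=((H[...,0]<6)|(H[...,0]>172))&(H[...,1]>150)
k=np.zeros_like(m);k[180:260,310:400]=1
for c in blobs(m&k,10): u=cv2.minEnclosingCircle(c);print(u,cast(f,*u[0],.135))
print("pred",proj(f,[.563,-.0795,.135]))
s=monitor.sense();print(s["clock"],s["contact_force"])
job.hand_in()
```

```text
((350.0, 216.0), 11.70479965209961) [ 0.56068857 -0.07595274  0.135     ]
pred [351.47712251 215.08534486]
26.3333 [-3.74849502  0.04383946  6.73648269]
the job is handed in; nothing more can be done
```

The red jar is standing upright on the mixer pan and let go. I handed the job in at 26.3 s with the shut fingertips holding the dial lever at about the third notch. The hand-in reports no verdict, so these are my own last checks.

- **Jar:** The pictures after release put the jar upright within about 2–4 mm of the pan's centre. The last top view, taken while pressing, put it about 4 mm from my pan estimate; the limit is 10 mm. I lowered it onto the pan with a 2.5 N force guard, well under what would bottom the pan.
- **Dial:** The tip height gives an angle of about 1.045 rad, inside 1.05 ± 0.10. The push is about 6.7 N upward on the tool. The force dipped three times on the way down, just before each notch, which agrees with that angle.
- **Pan position:** The views disagreed by about 3 mm in x, and I placed the jar at a value between them.
- **Not measured:** I had no direct reading of how far the pan sank or of the dial joint. I did not re-measure the brush holder, seal stand or box lid at the end; the arm was planned to pass clear of them and I noticed no contact.

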